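Make up two repair kits at the electronics bench

ROBOT

A 6-joint arm with a two-finger parallel gripper is mounted at the origin on the work surface. World frame = base frame: x ahead of the robot, y to its left, z up, the work surface at z = 0. Lengths are in m, angles in rad, forces in N, time in s.
With the tool pointing down it reaches from about 0.4 to 0.825 m from the base axis. Payload 7 kg.
Tool frame: the origin (TCP) lies at the very end of the fingers, on their centre line; the grasp point (between the pads) lies 19 mm behind it (arm.pinch_z is the z of the grasp point in the tool frame, in m); z points along the fingers, y is the direction in which the jaws open and shut (so a half turn about z gives the same grasp; the last joint's range is limited). The gripper opens to 88 mm and grips with 3 to 60 N. Pads are 19 mm wide; open, the fingers measure 130 mm over their backs; the gripper's body (78 mm by 193 mm) begins 47 mm behind the grasp point.
Start: joints at [-0.947, 0.359, 0.012, 0, -1.224, -0.288], TCP at [0.222, -0.637, 0.227] pointing down, gripper open.
Joint ranges: [-3.07, 3.07], [-1.43, 2.12], [-1.02, 1.25], [-3.03, 1.67], [-3.05, -0], [-3.03, 3.03]. Speed limits (rad/s): [2.39, 2.39, 3.01, 3.14, 3.14, 3.14].

INTERFACE

Orientations are given as [roll, pitch, yaw] about the fixed x, y, z axes, in that order (R = Rz(yaw) Ry(pitch) Rx(roll)).
In Python, from station import arm gives the robot as it stands.
- The arm moves only by the tool drive_tool, never from a script. Its argument "targets" is a list of rows, each a list of 6 numbers: the shift along the world's x, y, z in units of 0.04 m (1.0 is 0.04 m), then the turn, a rotation vector about the world's x, y, z in units of 6 degrees (1.0 is 6 degrees). In form: [[x, y, z, wx, wy, wz], ...]. A call has 1 to 5 rows; each row shifts and turns the commanded pose from where the row before left it; what a row does not reach is not made up. A row lasts 1/8 s, in which the tool goes at most 62.5 mm and 10.7 degrees, less where a joint would pass 70% of its speed; a pose out of reach is approached as far as the arm can. A call with a number of a shift or a turn outside -1 to 1 is refused whole. A call with a gripper value outside its range is refused whole. "claw" is the opening, from 0 (shut) to 1 (fully open), set as the call begins (left out, the last holds). The fingers move at their own pace and stop on an object; "newtons" is the grip in N (left out, the last holds). Time passes only in rows, so rows that do not move let the fingers close. It gives the time, the measured TCP pose, the force and the opening at its end, in the units of the state.
- arm.get_state(): the state, without advancing time (a new reading comes with each control period).
- arm.grab_frame(name): name is "side" or "top" or "wrist"; returns (picture, depth): 400x640x3 uint8, red, green, blue; 400x640 float32, m along the optical axis (not along the pixel's ray), 0 where there is no reading.
- arm.get_calibration(name): a dict with "mtx" (3x3 intrinsics, pixels), "origin" and "rotation" of the camera in the world. Camera axes: x right, y up, looking along -z (the intrinsics and any distortion apply to the point x, -y, -z); pixel columns grow to the right and rows downward; lengths in m; the calibration is good to about 2 mm. A picture is of the moment at which its call begins: read the wrist's pose just before it. get_calibration takes no time and is no camera call; for the wrist camera it gives the pose at the moment of the call.
- arm.job_done(): hands the job in, once; it reports no verdict.
Trained networks look in the newest picture that a camera, given by its name, has taken for a name from the list of things; names that differ only in an ending like _2 or _b are one class to them, and where a whole thing is asked for, a point or a joint stands for the part that bears it (a point fixed in the world has none). Each returns a list of dicts, best first, with "score" (0 to 1); they miss things now and then, are a little off and sometimes report something else, mostly with a low value. They report only what shows in the picture. A call takes as long as a camera call. They do not tell look-alikes from the thing itself.
- arm.search_frame(target, camera): "point" ([x, y, z] in m, in the coordinates of the camera as it stood for that picture, good to about 4 mm: the middle of the surface that is visible of it).
- arm.cut_out(target, camera): "pixels" (400x640 bool, what is visible of it).
- arm.landmark_of(target, camera): "point" ([x, y, z] in m, in the coordinates of the camera as it stood for that picture, good to about 4 mm: a listed point, or the origin of a listed thing).
The state is a dict: "t": time; "q": joint angles; "qd": joint speeds; "joint_efforts": joint torques, N m; "eef_pos": TCP position; "ee_rot": TCP orientation; "force": force on the tool from outside, world axes, zero at the start; "moment": the same for the moment, N m; "width": finger opening in m.
Only numpy, scipy, OpenCV 4.12 (cv2) and the standard library are available. Lean on these libraries where they do the work, as an engineer would, in place of code of your own. Each camera call takes 0.05 s, during which the arm holds its last target. There are 200 camera calls.

TASK

Make up two repair kits from the parts on the bench. The power-supply kit goes in the grey tray: the transformer in one compartment and the tall thin capacitor in the other, both standing upright; the output-stage kit goes in the round dish: the finned heat sink, fins up, and the long fuse lying flat beside it. The fuse is in one pocket of the spares box, so first slide the clear cover along onto the flat half of the box and leave it lying there; the squat capacitor stays where it is and the small relay stays in the box.

Things in the scene. Friction and masses are not known exactly. Their poses are not given: they have to be found in the camera images.
- transformer: Small mains transformer, loose, 200 g: dark steel core with a copper winding and white flanges. 44 mm long along its x, 34 mm wide along its y, 38 mm high; it can be gripped across the 34 mm width. Origin: centre of the underside, z up.
- tall_cap: Tall thin capacitor, loose, 45 g: upright black cylinder with an aluminium top, 26 mm diameter, 50 mm high. Origin: centre of the underside, z up.
- short_cap: Squat capacitor, to be left alone: upright black cylinder with an aluminium top, 36 mm diameter, 22 mm high, loose. Origin: centre of the underside, z up.
- heatsink: Aluminium heat sink, loose, 60 g, six upright fins that run along its x. 40 mm long along x, 30 mm wide along y, 24 mm high; it can be gripped across the 30 mm width, on the outer fins. Origin: centre of the underside, z up.
- fuse: Cartridge fuse, loose, 25 g: white ceramic body with square brass end caps, so it does not roll. 44 mm long along its y, 14 mm wide along x, 14 mm high. It lies in one of the two pockets of the spares box, under the clear cover, its length across the box. Origin: centre of the underside, z up.
- relay: Small black relay, loose, 20 x 20 mm, 13 mm high, in the other pocket of the spares box; it stays in the box. Origin: centre of the underside, z up.
- cover: Clear plastic cover plate, loose, 90 g: 88 mm along x, 120 mm along y, 4 mm thick, with a black bar handle at its centre, 44 mm long along x, 12 mm wide along y, whose top is 28 mm above the plate's underside. It lies flat on the spares box over both pockets; no guides hold it, it slides freely. Origin: centre of the underside, z up.
- spares_box: Grey box fixed to the bench, 180 mm along x, 120 mm along y, 20 mm high. Its -x half has two open pockets, centred at x = -44 mm, y = +29 and y = -29 mm, each 84 mm along x, 54 mm along y and 16 mm deep (floor 4 mm above the bench), with 4 mm walls. Its +x half is a flat deck at the height of the walls, from x = -2 to x = +90 mm, centred at x = +44 mm; the cover slides onto it along +x. Origin: centre of the underside.
- tray: Grey plastic tray fixed to the bench, 150 mm along x, 84 mm along y, rim 10 mm high, walls 3 mm, floor 3 mm thick. A 3 mm wall across the middle, as high as the rim, makes two equal compartments centred at x = +37 and x = -37 mm, each 70 mm along x, 78 mm along y. Origin: centre of the underside.
- dish: Round steel dish fixed to the bench, 152 mm outer diameter, rim 10 mm high, wall 3 mm, floor 3 mm thick. Origin: centre of the underside.
Not all that is in view belongs to the job. Of the things that look like the tray, the smallest one is meant.

How it is judged:
By the outcome, as a careful person would: the job done as asked, in the order asked, and still so for the second after the job is handed in, with the robot touching nothing.
It also fails if it takes over 125 s, if anything falls off the work surface, if the arm or the gripper's body presses on something with over 40 N, if the wrist force passes 120 N, or if a joint passes its speed limit or range.

## Working session

There is one attempt and no reset: what is moved stays moved. The work goes in short steps, Python scripts to look and compute and a tool call to move; the robot and the scene stay as the last step left them, time stands still between calls to the robot, and variables do not carry over. Pictures are saved under pics/ and viewed, about 12 in all and at most 16, crops included, and the job is handed in when it is done.

Besides the shell and the picture viewer there is one more tool, called after "Request:" by a JSON object that holds its "fn" and its "kwargs", one argument or row to a line. drive_tool: Moves the arm, as the interface text tells. Shifts and turns lie within -1 to 1; 1 stands for 0.04 m of shift or 6 degrees of turn. Its arguments: {"type":"object","properties":{"targets":{"type":"array"},"claw":{"type":"number"},"newtons":{"type":"number"}},"required":["targets"]}

```bash
mkdir -p pics; cat > h.py <<'E'
from station import arm
import numpy as np, cv2
def grab(cam):
    c=arm.get_calibration(cam); im,d=arm.grab_frame(cam); return c,im,d
def w(c,p): return np.array(c["origin"])+np.array(c["rotation"])@np.array(p)
def cloud(c,d):
    K=np.array(c["mtx"]); v,u=np.mgrid[:d.shape[0],:d.shape[1]]
    X=(u-K[0,2])/K[0,0]*d; Y=-(v-K[1,2])/K[1,1]*d
    return np.stack([X,Y,-d],-1)@np.array(c["rotation"]).T+np.array(c["origin"])
def proj(c,p):
    q=np.array(c["rotation"]).T@(np.array(p)-c["origin"]); K=np.array(c["mtx"])
    return K[0,0]*q[0]/-q[2]+K[0,2], K[1,1]*-q[1]/-q[2]+K[1,2]
def save(n,im): cv2.imwrite("pics/"+n+".png",im[...,::-1])
E
python3 - <<'E'
from h import *
s=arm.get_state(); print(s)
c,im,d=grab("top"); print(c); save("top",im); np.savez("top.npz",P=cloud(c,d),im=im)
for n in "transformer tall_cap short_cap heatsink fuse relay cover spares_box tray dish".split():
    for r in arm.landmark_of(n,"top")[:4]:
        p=w(c,r["point"]); print(n,round(r["score"],2),p.round(3),np.round(proj(c,p)))
c,im,d=grab("side"); save("side",im); print(c)
E
```

```text
{'t': 0.0, 'q': array([-9.46918259e-01,  3.59361608e-01,  1.10790156e-02, -3.66013585e-04,
       -1.22408566e+00, -2.88099560e-01]), 'qd': array([ 1.18443624e-03,  2.82655829e-03,  2.51781491e-04,  3.44986679e-04,
       -3.79499147e-05,  1.66126110e-04]), 'joint_efforts': array([-2.54631332e-04, -5.82707655e+01,  2.93075985e+01,  6.99760839e+00,
        7.22437195e-03, -1.06453458e-04]), 'eef_pos': array([ 0.22224025, -0.63685812,  0.22564494]), 'ee_rot': array([ 3.13998774e+00, -1.16779568e-04, -2.80593870e+00]), 'force': array([0.57549746, 1.20351739, 0.989672  ]), 'moment': array([0.0124686 , 0.04235744, 0.02783547]), 'width': 0.08777655454941334}
{'mtx': array([[420.74155095,   0.        , 319.62383429],
       [  0.        , 420.74155095, 205.48859279],
       [  0.        ,   0.        ,   1.        ]]), 'origin': array([0.29415455, 0.08130821, 1.09613818]), 'rotation': array([ 1.35672061e-01, -9.98279343e-04, -1.56497489e+00])}Traceback (most recent call last):
  File "<stdin>", line 3, in <module>
  File "h.py", line 9, in cloud
    return np.stack([X,Y,-d],-1)@np.array(c["rotation"]).T+np.array(c["origin"])
           ~~~~~~~~~~~~~~~~~~~~~~~~~~~~~~~~~~~~~~~~~~~~~~~^~~~~~~~~~~~~~~~~~~~~~
ValueError: operands could not be broadcast together with shapes (400,640) (3,)
```

Rotation is roll-pitch-yaw; fix.

```bash
sed -i 's/^def grab.*/from scipy.spatial.transform import Rotation as Ro\ndef grab(cam):/; s/c=arm.get_calibration(cam);/c=dict(arm.get_calibration(cam)); c["rotation"]=Ro.from_euler("xyz",c["rotation"]).as_matrix();/' h.py
python3 - <<'E'
from h import *
c,im,d=grab("top"); save("top",im); np.savez("top.npz",P=cloud(c,d),im=im)
for n in "transformer tall_cap short_cap heatsink fuse relay cover spares_box tray dish".split():
    for r in arm.landmark_of(n,"top")[:4]:
        p=w(c,r["point"]); print(n,round(r["score"],2),p.round(3),np.round(proj(c,p)))
c,im,d=grab("side"); save("side",im); print(c["origin"])
E
```

```text
transformer 0.66 [ 0.619 -0.175 -0.003] [415. 142.]
transformer 0.18 [ 0.477 -0.323 -0.003] [472. 194.]
tall_cap 0.61 [ 0.619  0.173 -0.006] [286. 141.]
short_cap 0.66 [ 0.463 -0.176  0.001] [417. 199.]
heatsink 0.5 [ 0.617 -0.177  0.   ] [416. 142.]
heatsink 0.45 [ 0.482  0.177 -0.001] [284. 191.]
relay 0.15 [ 0.478  0.176 -0.002] [284. 192.]
relay 0.15 [ 0.478 -0.325 -0.003] [473. 194.]
cover 0.73 [0.564 0.006 0.021] [349. 159.]
spares_box 0.64 [ 0.613  0.002 -0.001] [350. 143.]
tray 0.85 [ 0.469  0.33  -0.004] [226. 196.]
tray 0.78 [0.233 0.257 0.006] [250. 287.]
tray 0.56 [ 0.371  0.53  -0.002] [148. 232.]
dish 0.77 [ 0.477 -0.324 -0.004] [473. 194.]
[-0.07014083  1.04951829  1.19160328]
```

View pics/top.png

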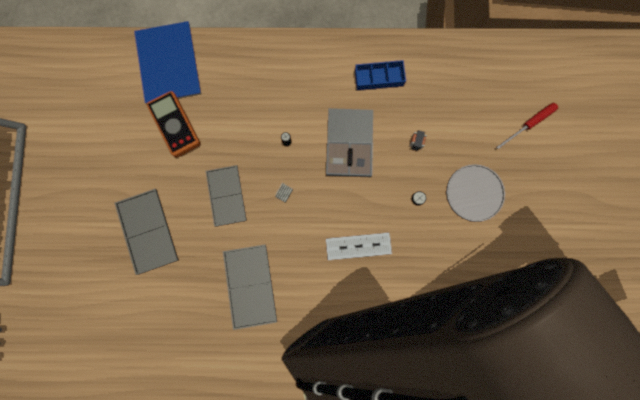

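View pics/side.png

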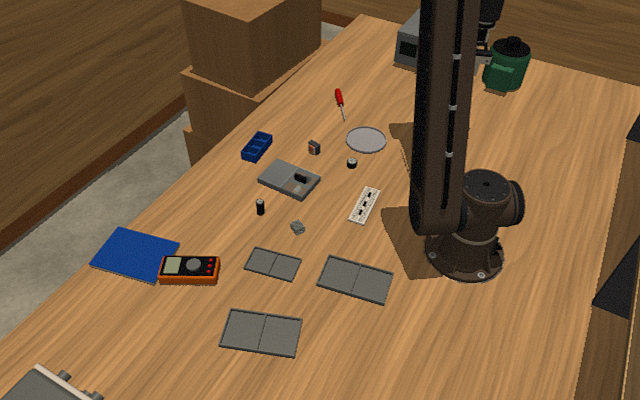

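Top view: the tray lookalikes are at (226,196), which is smallest and so chosen, (250,287) and (148,232). Cylinders are at (286,139), looks tall, and (419,198), looks squat. The transformer is at (418,140) and the heat sink at (284,192). The box is at (350,143), with fuse at (338,161) and relay at (361,162). The dish is at (475,194); the white strip and blue bin are not ours. Next I'll measure yaws and heights and check a close crop.

```bash
python3 - <<'E'
from h import *
z=np.load("top.npz"); P=z["P"]; im=z["im"]
cv2.imwrite("pics/crop.png",cv2.resize(im[100:240,195:515],None,fx=2.5,fy=2.5,interpolation=cv2.INTER_CUBIC)[...,::-1])
H=P[...,2]
print("table",np.median(H))
def blob(u,v,r,zlo,zhi=1):
    m=np.zeros(H.shape,np.uint8); m[v-r:v+r,u-r:u+r]=1; m&=((H>zlo)&(H<zhi)).astype(np.uint8)
    n,l,st,ce=cv2.connectedComponentsWithStats(m); 
    i=1+np.argmax(st[1:,4]); Q=P[l==i]; rr=cv2.minAreaRect((Q[:,:2]*1000).astype(np.float32)); return np.round(rr[0],1),np.round(rr[1],1),round(rr[2],1),Q[:,2].max().round(4),len(Q)
for n,u,v,r,a,b in [("transf",418,140,14,.02,1),("tall",286,139,14,.035,1),("short",419,198,12,.012,1),("heats",284,192,14,.01,1),("box",350,143,42,.012,1),("handle",350,157,14,.035,1),("tray",226,196,36,.005,1),("dish",475,194,36,.0055,1)]:
    print(n,*blob(u,v,r,a,b))
m=im
for n in ["transformer","heatsink","tray","spares_box","cover"]: pass
E
```

```text
table -0.0010787589279810383
transf [ 616.4 -176.2] [34.  45.1] 75.5 0.0424 214
tall [616.2 170.1] [26.2 23.3] 1.2 0.0533 86
short [ 463.6 -175.8] [34.4 34.5] 55.6 0.0257 156
heats [476.1 175.5] [30.1 39.2] 62.5 0.0253 132
box [613.2   3.2] [120.  182.4] 88.3 0.0506 3027
handle [566.    4.3] [12.2 42.9] 86.6 0.0506 85
tray [477.6 304.9] [141.6  34.6] 10.9 0.0124 88
dish [ 535.7 -333.7] [127.8  37.7] 84.0 0.0135 73
```

View pics/crop.png

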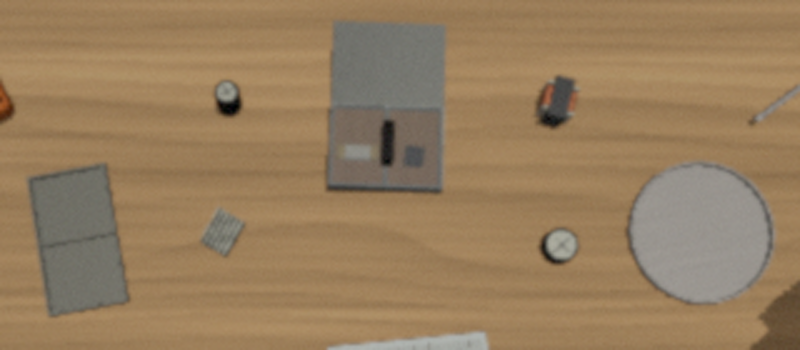

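The crop confirms it: tall cap at crop (228,97), squat cap (560,245), transformer (559,100), heat sink (222,231), smallest tray (78,240), handle (387,142). Now over the cover for a close look.

Request:
{"fn": "drive_tool", "kwargs": {
  "targets": [
    [0.5,1,0,0,0,-0.2],
    [0.5,1,0,0,0,-0.2],
    [0.5,1,0,0,0,-0.2],
    [0.5,1,0,0,0,-0.2],
    [0.5,1,0,0,0,-0.2]
  ],
  "claw": 0.5
}}

```text
t: 1.27
eef_pos: [0.3229, -0.436, 0.2268]
ee_rot: [-3.141, 0.0, -2.911]
force: [0.7, -0.2, 0.6]
width: 0.0456
```

Request:
{"fn": "drive_tool", "kwargs": {
  "targets": [
    [0.5,1,0,0,0,-0.2],
    [0.5,1,0,0,0,-0.2],
    [0.5,1,0,0,0,-0.2],
    [0.5,1,0,0,0,-0.2],
    [0.5,1,0,0,0,-0.2]
  ]
}}

```text
t: 1.9
eef_pos: [0.4229, -0.2359, 0.2269]
ee_rot: [-3.141, 0.001, -3.016]
force: [0.9, -1.5, 0.1]
width: 0.0442
```

Request:
{"fn": "drive_tool", "kwargs": {
  "targets": [
    [0.6,1,0,0,0,-0.3],
    [0.6,1,0,0,0,-0.3],
    [0.6,1,0,0,0,-0.3],
    [0.6,1,0,0,0,-0.3],
    [0.6,1,0,0,0,-0.3]
  ]
}}

```text
t: 2.52
eef_pos: [0.5431, -0.0358, 0.2269]
ee_rot: [3.141, 0.001, 3.11]
force: [-0.1, -1.4, -0.6]
width: 0.0436
```

Request:
{"fn": "drive_tool", "kwargs": {
  "targets": [
    [0.6,1,0,0,0,0],
    [0,0,0,0,0,0],
    [0,0,0,0,0,0]
  ]
}}

```text
t: 2.9
eef_pos: [0.5662, 0.0028, 0.2264]
ee_rot: [-3.141, -0.001, 3.111]
force: [0.3, 0.4, -1.0]
width: 0.0435
```

```bash
python3 - <<'E'
from h import *
s=arm.get_state(); print(s["t"],s["eef_pos"],s["ee_rot"],s["q"],s["width"])
c,im,d=grab("wrist"); save("w1",im); P=cloud(c,d); np.savez("w1.npz",P=P,im=im)
for n in ["cover","spares_box","fuse","relay"]:
    for r in arm.landmark_of(n,"wrist")[:2]:
        p=w(c,r["point"]); print(n,round(r["score"],2),p.round(4),np.round(proj(c,p)))
c,im,d=grab("top"); save("top2",im); np.savez("top2.npz",P=cloud(c,d),im=im,o=c["origin"],R=c["rotation"],K=c["mtx"])
for n in ["dish","tray"]:
    for r in arm.landmark_of(n,"top")[:3]:
        p=w(c,r["point"]); print(n,round(r["score"],2),p.round(4))
    for r in arm.cut_out(n,"top")[:3]:
        Q=cv2.findNonZero(r["pixels"].astype(np.uint8)); rr=cv2.minAreaRect(Q); h=.01
        K=np.array(c["mtx"]); ray=c["rotation"]@[(rr[0][0]-K[0,2])/K[0,0],-(rr[0][1]-K[1,2])/K[1,1],-1]
        p=c["origin"]+ray*(h-c["origin"][2])/ray[2]; print(n,r["score"],p.round(4),rr)
E
```

```text
2.9 [0.56615751 0.00277928 0.22637616] [-3.14141669e+00 -5.25628351e-04  3.11146377e+00] [ 3.50496584e-01  1.81031904e-01 -2.32146389e-01 -3.48259780e-05
 -1.15817141e+00 -1.95140778e+00] 0.043542776125285884
cover 0.67 [0.5702 0.0078 0.0197] [318. 173.]
spares_box 0.71 [0.6135 0.0015 0.0013] [314. 206.]
dish 0.86 [ 0.4783 -0.3243 -0.0029]
dish 0.61 [ 0.4778 -0.3266  0.01  ] ((475.50006103515625, 193.00001525878906), (57.27565002441406, 55.86143493652344), 45.0)
dish 0.49 [0.4634 0.3533 0.01  ] ((215.44911193847656, 196.93099975585938), (56.0317497253418, 8.419032096862793), 87.27368927001953)
tray 0.76 [ 0.3692  0.5313 -0.0024]
tray 0.6 [ 0.4661  0.3343 -0.0044]
tray 0.23 [ 0.6165  0.0016 -0.001 ]
tray 0.98 [0.2193 0.2987 0.01  ] ((233.2214813232422, 292.2449645996094), (74.70317840576172, 12.310087203979492), 81.57302856445312)
tray 0.73 [0.4618 0.357  0.01  ] ((214.0, 197.5), (57.0, 10.0), 90.0)
tray 0.58 [0.3723 0.5296 0.01  ] ((145.8158416748047, 231.3665313720703), (76.69580078125, 45.64901351928711), 72.80146026611328)
```

View pics/w1.png

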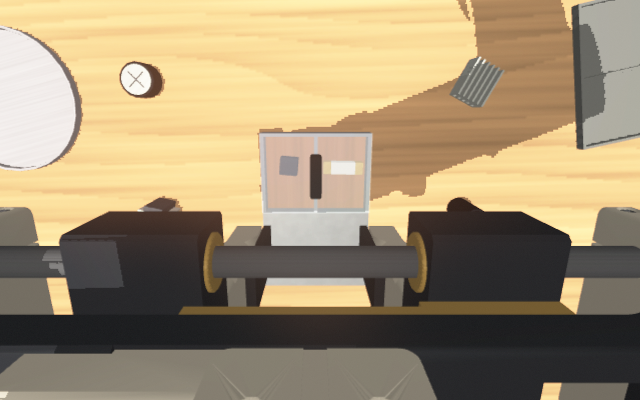

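Wrist view (up = −x, right = +y): handle at (315,176), fuse white at (343,167) on +y side, relay at (289,165), heat sink (476,82). Refining positions from the depth.

```bash
python3 - <<'E'
from h import *
z=np.load("w1.npz"); P=z["P"]; im=z["im"].astype(int); H=P[...,2]
def rect(m,name):
    n,l,st,ce=cv2.connectedComponentsWithStats(m.astype(np.uint8)); i=1+np.argmax(st[1:,4]); Q=P[l==i]
    r=cv2.minAreaRect((Q[:,:2]*1000).astype(np.float32)); print(name,np.round(r[0],1),np.round(r[1],1),round(r[2],1),"z",np.percentile(Q[:,2],[5,50,95]).round(4),st[i])
def box(u0,u1,v0,v1):
    m=np.zeros(H.shape,bool); m[v0:v1,u0:u1]=1; return m
rect(box(300,330,145,210)&(H>.036),"handle")
rect(box(250,385,125,212)&(H>.012),"boxpart")
rect(box(250,385,125,214)&(H>.0225)&(H<.03),"coverplate")
b=box(320,370,150,190); rect(b&(im.min(-1)>205),"fuse white"); 
print(im[167,324:368:3].tolist()); print(H[167,324:368:3].round(4))
rect(box(275,302,150,180)&(im.max(-1)<140),"relay")
rect(box(440,515,45,120)&(H>.012),"heatsink")
rect(box(110,165,55,105)&(H>.012),"short")
m=box(0,90,10,180)&(H>.006)&(H<.02); Q=P[m]; A=np.c_[2*Q[:,:2],np.ones(len(Q))]; s=np.linalg.lstsq(A,(Q[:,:2]**2).sum(1),rcond=None)[0]; print("dish",s[:2],np.sqrt(s[2]+s[0]**2+s[1]**2),len(Q))
print("table",np.median(H[box(200,440,20,100)]))
# tray from colour in top2
t=np.load("top.npz"); I=t["im"].astype(int); T=t["P"]
m=np.zeros(I.shape[:2],bool); m[155:235,200:255]=1
m&=(np.ptp(I,axis=-1)<28)
m=cv2.morphologyEx(m.astype(np.uint8),cv2.MORPH_OPEN,np.ones((3,3)))
n,l,st,ce=cv2.connectedComponentsWithStats(m); i=1+np.argmax(st[1:,4]); Q=T[l==i]; r=cv2.minAreaRect((Q[:,:2]*1000).astype(np.float32)); print("tray",r)
E
```

```text
handle [546.9   5.5] [11.3 88.8] 88.2 z [0.0469 0.0486 0.0499] [310 156  12  43 482]
boxpart [557.5   4.8] [120.3 110.1] 88.3 z [0.0235 0.0248 0.0478] [ 259  132  113   80 8731]
coverplate [569.9   4.4] [120.3  87.9] 88.3 z [0.0235 0.0248 0.026 ] [ 259  133  113   80 8298]
fuse white [536.4  27.8] [76.  26.9] 13.1 z [0.0237 0.0248 0.026 ] [331 161  24  14 318]
[[229, 210, 174], [230, 212, 173], [227, 208, 170], [241, 238, 233], [240, 239, 234], [240, 238, 233], [240, 238, 233], [240, 239, 233], [241, 239, 234], [241, 239, 234], [241, 239, 234], [229, 211, 170], [229, 211, 170], [220, 192, 164], [176, 178, 176]]
[0.0256 0.0261 0.0248 0.0246 0.0242 0.0258 0.0263 0.0251 0.0247 0.025
 0.0247 0.0247 0.0237 0.0244 0.0256]Traceback (most recent call last):
  File "<stdin>", line 13, in <module>
  File "<stdin>", line 4, in rect
    return _wrapfunc(a, 'argmax', axis=axis, out=out, **kwds)
    return bound(*args, **kwds)
ValueError: attempt to get argmax of an empty sequence
```

Request:
{"fn": "drive_tool", "kwargs": {
  "targets": [
    [0.07,0.05,-1,0,0,0],
    [0,0,-1,0,0,0],
    [0,0,-1,0,0,0],
    [0,0,-1,0,0,0],
    [0,0,-0.6,0,0,0]
  ],
  "claw": 0.4
}}

```text
t: 4.03
eef_pos: [0.5683, 0.0044, 0.0406]
ee_rot: [-3.141, -0.002, 3.111]
force: [1.0, 0.5, -0.4]
width: 0.0351
```

Request:
{"fn": "drive_tool", "kwargs": {
  "targets": [
    [0,0,-0.15,0,0,0],
    [0,0,-0.15,0,0,0],
    [0,0,0,0,0,0]
  ]
}}

```text
t: 4.4
eef_pos: [0.5696, 0.0048, 0.0312]
ee_rot: [3.141, 0.001, 3.111]
force: [-0.3, -0.0, 0.8]
width: 0.0349
```

Request:
{"fn": "drive_tool", "kwargs": {
  "targets": [
    [0,0,0,0,0,0],
    [0,0,0,0,0,0],
    [0,0,0,0,0,0],
    [0,0,0,0,0,0],
    [0,0,0,0,0,0]
  ],
  "claw": 0,
  "newtons": 12
}}

```text
t: 5.03
eef_pos: [0.5694, 0.0047, 0.031]
ee_rot: [3.142, 0.001, 3.111]
force: [-1.4, -0.5, 5.8]
width: 0.0117
```

Gripped at 12 mm, the bar's width. Sliding 88 mm along the box's +x.

Request:
{"fn": "drive_tool", "kwargs": {
  "targets": [
    [0.22,-0.01,0,0,0,0],
    [0.22,-0.01,0,0,0,0],
    [0.22,0,0,0,0,0],
    [0.22,-0.01,0,0,0,0],
    [0.22,-0.01,0,0,0,0]
  ]
}}

```text
t: 5.65
eef_pos: [0.6112, 0.0026, 0.0309]
ee_rot: [-3.141, -0.004, 3.11]
force: [-8.9, 0.9, 12.1]
width: 0.0121
```

Request:
{"fn": "drive_tool", "kwargs": {
  "targets": [
    [0.22,-0.01,0,0,0,0],
    [0.22,-0.01,0,0,0,0],
    [0.22,0,0,0,0,0],
    [0.22,0,0,0,0,0],
    [0.22,-0.01,0,0,0,0]
  ]
}}

```text
t: 6.28
eef_pos: [0.6556, 0.0015, 0.0309]
ee_rot: [-3.141, -0.003, 3.111]
force: [-8.0, 0.3, 10.7]
width: 0.0118
```

Request:
{"fn": "drive_tool", "kwargs": {
  "targets": [
    [0,0,0,0,0,0],
    [0,0,0,0,0,0]
  ]
}}

```text
t: 6.52
eef_pos: [0.6569, 0.0015, 0.0309]
ee_rot: [-3.141, -0.001, 3.111]
force: [-2.4, -1.3, 4.9]
width: 0.0121
```

Request:
{"fn": "drive_tool", "kwargs": {
  "targets": [
    [0,0,0,0,0,0],
    [0,0,0,0,0,0],
    [0,0,0,0,0,0],
    [0,0,0.3,0,0,0],
    [0,0,1,0,0,0]
  ],
  "claw": 0.4
}}

```text
t: 7.15
eef_pos: [0.6557, 0.0016, 0.0814]
ee_rot: [-3.14, -0.004, 3.111]
force: [0.5, -0.0, 0.8]
width: 0.0349
```

Request:
{"fn": "drive_tool", "kwargs": {
  "targets": [
    [-0.5,0,1,0,0,0],
    [-1,0,1,0,0,0],
    [-1,0,0.9,0,0,0],
    [0,0,0,0,0,0],
    [0,0,0,0,0,0]
  ]
}}

```text
t: 7.78
eef_pos: [0.5574, 0.0021, 0.1995]
ee_rot: [3.141, 0.002, 3.111]
force: [0.5, -0.5, 0.0]
width: 0.0352
```

```bash
python3 - <<'E'
from h import *
s=arm.get_state(); print(s["t"],s["eef_pos"],s["ee_rot"],s["width"])
c,im,d=grab("wrist"); save("w2",im); P=cloud(c,d); np.savez("w2.npz",P=P,im=im)
for n in ["cover","spares_box","fuse","relay"]:
    for r in arm.landmark_of(n,"wrist")[:2]:
        p=w(c,r["point"]); print(n,round(r["score"],2),p.round(4),np.round(proj(c,p)))
for r in arm.cut_out("fuse","wrist")[:1]:
    m=r["pixels"]; Q=P[m]; Q=Q[(Q[:,2]>.014)]; rr=cv2.minAreaRect((Q[:,:2]*1000).astype(np.float32)); print(rr,np.median(Q,0))
E
```

```text
7.775 [0.55736115 0.00205533 0.19947609] [3.14086733e+00 1.61827043e-03 3.11108764e+00] 0.03523114373442524
cover 0.79 [0.6598 0.0043 0.021 ] [318. 266.]
spares_box 0.65 [0.613  0.0049 0.0023] [317. 220.]
fuse 0.81 [0.5678 0.0343 0.0027] [344. 180.]
relay 0.61 [ 0.5631 -0.0246  0.0065] [288. 178.]
((565.3831176757812, 34.164085388183594), (42.748252868652344, 13.961113929748535), 87.5688705444336) [0.56502798 0.03440553 0.01847146]
```

View pics/w2.png

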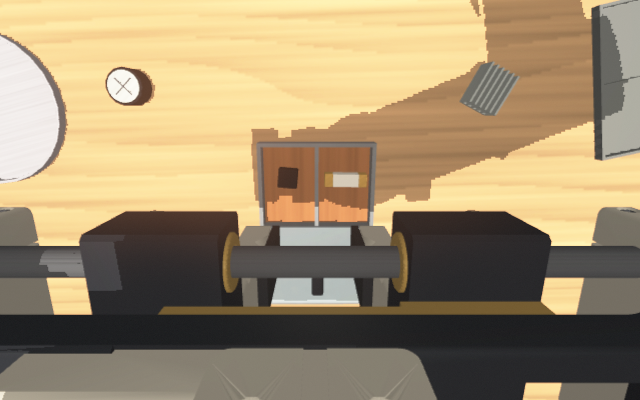

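Cover is now on the deck (handle visible at (318,285)); both pockets open, fuse at (345,180). Next the transformer.

Request:
{"fn": "drive_tool", "kwargs": {
  "targets": [
    [0.3,-0.89,0,0,0,-0.43],
    [0.3,-0.89,0,0,0,-0.43],
    [0.3,-0.89,0,0,0,-0.43],
    [0.3,-0.89,0,0,0,-0.43],
    [0.3,-0.89,0,0,0,-0.43]
  ],
  "claw": 0.75
}}

```text
t: 8.7
eef_pos: [0.6176, -0.1774, 0.1976]
ee_rot: [-3.141, -0.001, 2.884]
force: [-0.1, 0.1, 0.1]
width: 0.0653
```

Request:
{"fn": "drive_tool", "kwargs": {
  "targets": [
    [0,0,-0.5,0,0,0],
    [0,0,0,0,0,0]
  ]
}}

```text
t: 8.95
eef_pos: [0.616, -0.1765, 0.176]
ee_rot: [-3.141, -0.005, 2.884]
force: [0.2, -0.5, 0.7]
width: 0.0659
```

```bash
python3 - <<'E'
from h import *
s=arm.get_state(); print(s["t"],s["eef_pos"],s["ee_rot"],s["q"],s["width"])
c,im,d=grab("top"); P=cloud(c,d); K=np.array(c["mtx"])
def ray(u,v,h):
    r=c["rotation"]@[(u-K[0,2])/K[0,0],-(v-K[1,2])/K[1,1],-1]; return (c["origin"]+r*(h-c["origin"][2])/r[2])
for n in ["transformer","cover","heatsink","tall_cap"]:
    for r in arm.landmark_of(n,"top")[:2]: print(n,round(r["score"],2),w(c,r["point"]).round(4))
I=np.load("top.npz")["im"].astype(int)   # unobstructed first frame
m=np.zeros(I.shape[:2],np.uint8); m[155:235,200:255]=1
m&=(I[...,0]-I[...,2]<30).astype(np.uint8)
m=cv2.morphologyEx(m,cv2.MORPH_OPEN,np.ones((3,3)))
n,l,st,ce=cv2.connectedComponentsWithStats(m); i=1+np.argmax(st[1:,4]); q=np.argwhere(l==i)
Q=np.array([ray(u,v,.01)[:2] for v,u in q])*1000
r=cv2.minAreaRect(Q.astype(np.float32)); print("tray",r)
E
```

```text
8.95 [ 0.61603004 -0.17652857  0.17598618] [-3.14075543 -0.00468117  2.88448521] [ 2.45740204e-02  3.40521176e-01 -1.33791219e-01 -5.57327826e-04
 -1.10121340e+00 -1.85222246e+00] 0.06589589782676422
cover 0.53 [0.6517 0.0021 0.0207]
heatsink 0.7 [ 0.4774  0.174  -0.0026]
heatsink 0.61 [ 0.4659  0.3305 -0.004 ]
tall_cap 0.49 [ 0.6206  0.1733 -0.0024]
tray ((468.34368896484375, 327.1890869140625), (148.89822387695312, 82.99205017089844), 11.069646835327148)
```

Request:
{"fn": "drive_tool", "kwargs": {
  "targets": [
    [0,0,-1,0,0,0],
    [0,0,-1,0,0,0],
    [0,0,-1,0,0,0],
    [0,0,-0.7,0,0,0],
    [0,0,-0.35,0,0,0]
  ]
}}

```text
t: 9.82
eef_pos: [0.6169, -0.1757, 0.0156]
ee_rot: [-3.141, -0.001, 2.886]
force: [0.1, 0.0, 0.6]
width: 0.0657
```

Request:
{"fn": "drive_tool", "kwargs": {
  "targets": [
    [0,0,0,0,0,0],
    [0,0,0,0,0,0],
    [0,0,0,0,0,0],
    [0,0,0,0,0,0],
    [0,0,0,0,0,0]
  ],
  "claw": 0,
  "newtons": 25
}}

```text
t: 10.45
eef_pos: [0.6178, -0.1763, 0.0177]
ee_rot: [3.142, 0.002, 2.886]
force: [-1.9, -0.2, 6.8]
width: 0.0339
```

Request:
{"fn": "drive_tool", "kwargs": {
  "targets": [
    [0,0,0.3,0,0,0],
    [0,0,0.7,0,0,0],
    [0,0,1,0,0,0],
    [0,0,1,0,0,0],
    [0,0,0,0,0,0]
  ]
}}

```text
t: 11.08
eef_pos: [0.6193, -0.1762, 0.1409]
ee_rot: [3.14, 0.007, 2.886]
force: [-0.1, -0.6, -3.3]
width: 0.0338
```

Request:
{"fn": "drive_tool", "kwargs": {
  "targets": [
    [-0.22,0.98,0,0,0,0.3],
    [-0.22,0.98,0,0,0,0.3],
    [-0.22,0.98,0,0,0,0.3],
    [-0.22,0.98,0,0,0,0.3],
    [-0.22,0.98,0,0,0,0.3]
  ]
}}

```text
t: 11.7
eef_pos: [0.5719, 0.021, 0.1357]
ee_rot: [-3.141, -0.002, 3.043]
force: [1.2, 0.6, -2.9]
width: 0.0336
```

Request:
{"fn": "drive_tool", "kwargs": {
  "targets": [
    [-0.22,0.98,0,0,0,0.3],
    [-0.22,0.98,0,0,0,0.3],
    [-0.22,0.98,0,0,0,0.3],
    [-0.22,0.98,0,0,0,0.3],
    [-0.22,0.98,0,0,0,0.3]
  ]
}}

```text
t: 12.32
eef_pos: [0.528, 0.2168, 0.1357]
ee_rot: [-3.141, -0.002, -3.083]
force: [0.3, 0.2, -1.7]
width: 0.0337
```

Request:
{"fn": "drive_tool", "kwargs": {
  "targets": [
    [-0.22,0.98,0,0,0,0.3],
    [-0.22,0.98,0,0,0,0.3],
    [-0.22,0.98,0,0,0,0.3],
    [0,0,-0.8,0,0,0],
    [0,0,0,0,0,0]
  ]
}}

```text
t: 12.95
eef_pos: [0.5005, 0.332, 0.1015]
ee_rot: [-3.138, -0.006, -2.989]
force: [0.3, -0.2, -2.3]
width: 0.034
```

```bash
python3 - <<'E'
from h import *
s=arm.get_state(); print(s["t"],s["eef_pos"],s["ee_rot"],s["q"],s["width"])
c,im,d=grab("wrist"); save("w3",im); P=cloud(c,d); np.savez("w3.npz",P=P,im=im)
for n in ["transformer","tray"]:
    for r in arm.landmark_of(n,"wrist")[:2]: print(n,round(r["score"],2),w(c,r["point"]).round(4))
for sx in (-1,0,1):
  for sy in (-1,1):
    a=np.radians(10); x,y=sx*.075,sy*.042; p=[.468+x*np.cos(a)-y*np.sin(a),.33+x*np.sin(a)+y*np.cos(a),.01]; print(np.round(proj(c,p)))
E
```

```text
12.95 [0.50051221 0.33196633 0.10147837] [-3.13772572 -0.00563562 -2.98904856] [ 9.09973520e-01  3.49230066e-01 -3.11127930e-01 -1.33797316e-03
 -9.17190431e-01 -2.32739771e+00] 0.03399755001520008
transformer 0.63 [0.5005 0.3309 0.0822]
tray 0.85 [0.4722 0.3339 0.0047]
tray 0.69 [0.3772 0.532  0.0037]
[255.  47.]
[376.  44.]
[261. 155.]
[374. 152.]
[267. 249.]
[372. 247.]
```

View pics/w3.png

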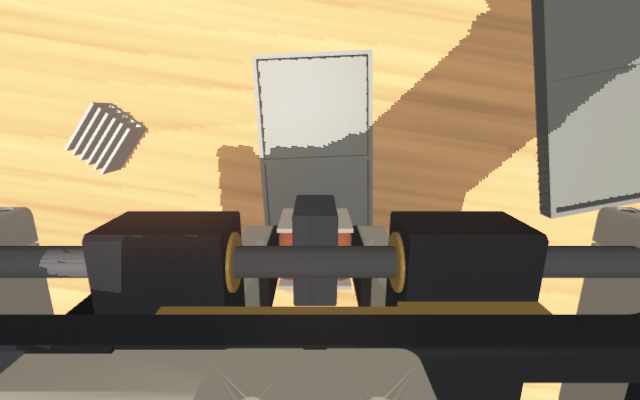

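The transformer is held upright above the +x compartment. Tray corners seen at (254,57),(371,51), divider (260,159)–(369,156): the tray centre is about 4 mm further +x than assumed. Correct and lower.

Request:
{"fn": "drive_tool", "kwargs": {
  "targets": [
    [0.19,0.07,-0.5,0,0,0],
    [0,0,-0.8,0,0,0],
    [0,0,-0.3,0,0,0],
    [0,0,-0.15,0,0,0],
    [0,0,0,0,0,0]
  ]
}}

```text
t: 13.72
eef_pos: [0.5107, 0.3364, 0.0347]
ee_rot: [-3.142, 0.0, -2.989]
force: [-0.0, 0.2, -1.8]
width: 0.0337
```

Request:
{"fn": "drive_tool", "kwargs": {
  "targets": [
    [0,0,-0.1,0,0,0],
    [0,0,0,0,0,0]
  ]
}}

```text
t: 13.98
eef_pos: [0.5105, 0.3365, 0.0309]
ee_rot: [3.141, 0.0, -2.989]
force: [0.4, 0.2, -2.3]
width: 0.0335
```

Request:
{"fn": "drive_tool", "kwargs": {
  "targets": [
    [0,0,-0.12,0,0,0],
    [0,0,-0.08,0,0,0],
    [0,0,0,0,0,0]
  ]
}}

```text
t: 14.35
eef_pos: [0.5102, 0.3361, 0.0222]
ee_rot: [-3.141, -0.0, -2.989]
force: [0.4, -0.7, -2.4]
width: 0.0339
```

Request:
{"fn": "drive_tool", "kwargs": {
  "targets": [
    [0,0,0,0,0,0],
    [0,0,0,0,0,0],
    [0,0,0.2,0,0,0],
    [0,0,0.6,0,0,0],
    [0,0,1,0,0,0]
  ],
  "claw": 0.6
}}

```text
t: 14.98
eef_pos: [0.5099, 0.3357, 0.0948]
ee_rot: [-3.14, -0.002, -2.989]
force: [0.2, 0.3, 0.4]
width: 0.0527
```

Request:
{"fn": "drive_tool", "kwargs": {
  "targets": [
    [0,0,1,0,0,0],
    [0.4,-0.9,0.9,0,0,0],
    [0.7,-0.9,0,0,0,0],
    [0.7,-0.9,0,0,0,0],
    [0,0,0,0,0,0]
  ]
}}

```text
t: 15.6
eef_pos: [0.5838, 0.226, 0.1713]
ee_rot: [3.141, 0.001, -2.992]
force: [0.0, -0.1, -0.7]
width: 0.0522
```

```bash
python3 - <<'E'
from h import *
s=arm.get_state(); print(s["t"],s["eef_pos"],s["ee_rot"],s["q"],s["width"])
c,im,d=grab("wrist"); save("w4",im); P=cloud(c,d); np.savez("w4.npz",P=P,im=im)
for n in ["transformer","tray","tall_cap","heatsink"]:
    for r in arm.landmark_of(n,"wrist")[:2]: print(n,round(r["score"],2),w(c,r["point"]).round(4),np.round(proj(c,w(c,r["point"]))))
E
```

```text
15.6 [0.58378204 0.22600274 0.17130261] [ 3.14149567e+00  7.62042470e-04 -2.99230974e+00] [ 6.80956333e-01  3.17850738e-01 -1.79001770e-01  3.44510179e-04
 -1.07323782e+00 -2.10263404e+00] 0.0522052734326759
transformer 0.75 [0.5101 0.3394 0.0053] [444. 118.]
transformer 0.55 [0.6566 0.0028 0.021 ] [ 74. 219.]
tray 0.91 [0.4731 0.3339 0.003 ] [447.  76.]
tall_cap 0.91 [ 6.166e-01  1.720e-01 -1.000e-04] [256. 199.]
tall_cap 0.36 [ 0.6122  0.002  -0.0009] [ 87. 170.]
heatsink 0.92 [4.788e-01 1.743e-01 4.000e-04] [275.  56.]
```

View pics/w4.png

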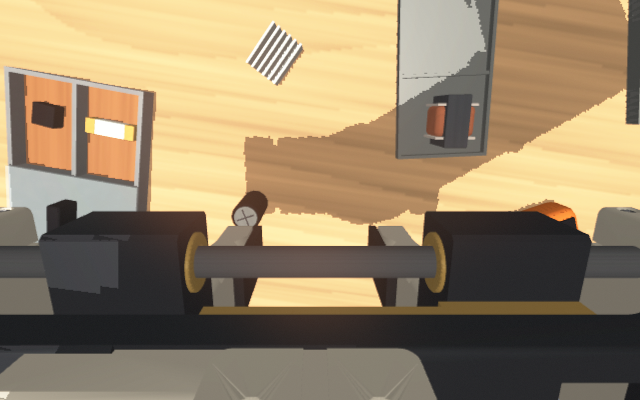

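Transformer stands in the +x compartment (450,120) of the tray. Now the tall capacitor at (0.617, 0.172).

Request:
{"fn": "drive_tool", "kwargs": {
  "targets": [
    [0.42,-0.68,0,0,0,0],
    [0.42,-0.68,0,0,0,0],
    [0,0,-1,0,0,0],
    [0,0,-1,0,0,0],
    [0,0,0,0,0,0]
  ]
}}

```text
t: 16.48
eef_pos: [0.6136, 0.1736, 0.0877]
ee_rot: [-3.14, -0.006, -2.988]
force: [0.6, -0.1, 0.7]
width: 0.0526
```

Request:
{"fn": "drive_tool", "kwargs": {
  "targets": [
    [0,0,-1,0,0,0],
    [0,0,-0.6,0,0,0],
    [0,0,-0.2,0,0,0],
    [0,0,0,0,0,0]
  ]
}}

```text
t: 16.98
eef_pos: [0.6166, 0.1746, 0.0197]
ee_rot: [3.141, 0.001, -2.988]
force: [-0.7, 0.4, 0.1]
width: 0.0526
```

Request:
{"fn": "drive_tool", "kwargs": {
  "targets": [
    [0,0,0,0,0,0],
    [0,0,0,0,0,0],
    [0,0,0,0,0,0],
    [0,0,0,0,0,0],
    [0,0,0,0,0,0]
  ],
  "claw": 0,
  "newtons": 12
}}

```text
t: 17.6
eef_pos: [0.6163, 0.1739, 0.0191]
ee_rot: [3.142, 0.001, -2.989]
force: [-0.2, -0.8, 4.9]
width: 0.0257
```

Request:
{"fn": "drive_tool", "kwargs": {
  "targets": [
    [0,0,0.3,0,0,0],
    [0,0,0.7,0,0,0],
    [0,0,1,0,0,0],
    [0,0,1,0,0,0],
    [0,0,0,0,0,0]
  ]
}}

```text
t: 18.23
eef_pos: [0.618, 0.1749, 0.143]
ee_rot: [3.139, 0.007, -2.989]
force: [-0.2, -0.4, -1.3]
width: 0.0255
```

Request:
{"fn": "drive_tool", "kwargs": {
  "targets": [
    [-0.9,0.75,0,0,0,0],
    [-0.9,0.75,0,0,0,0],
    [-0.9,0.75,0,0,0,0],
    [-0.9,0.75,0,0,0,0],
    [-0.9,0.75,0,0,0,0]
  ]
}}

```text
t: 18.85
eef_pos: [0.4344, 0.3244, 0.1381]
ee_rot: [-3.141, -0.001, -2.989]
force: [0.2, 0.4, -0.3]
width: 0.0254
```

Request:
{"fn": "drive_tool", "kwargs": {
  "targets": [
    [0,0,0,0,0,0],
    [0,0,-1,0,0,0],
    [0,0,-1,0,0,0],
    [0,0,-0.4,0,0,0],
    [0,0,0,0,0,0]
  ]
}}

```text
t: 19.48
eef_pos: [0.436, 0.323, 0.0417]
ee_rot: [-3.14, -0.002, -2.989]
force: [-0.7, -0.4, -0.2]
width: 0.0256
```

Request:
{"fn": "drive_tool", "kwargs": {
  "targets": [
    [0,0,0,0,0,0]
  ]
}}

```text
t: 19.6
eef_pos: [0.4368, 0.3245, 0.0438]
ee_rot: [3.141, 0.001, -2.989]
force: [-0.4, 1.3, 0.1]
width: 0.0256
```

Request:
{"fn": "drive_tool", "kwargs": {
  "targets": [
    [0,0,-0.3,0,0,0],
    [0,0,-0.17,0,0,0],
    [0,0,0,0,0,0],
    [0,0,0,0,0,0]
  ]
}}

```text
t: 20.1
eef_pos: [0.436, 0.324, 0.0238]
ee_rot: [-3.142, 0.0, -2.989]
force: [0.2, 0.1, -1.2]
width: 0.0258
```

Request:
{"fn": "drive_tool", "kwargs": {
  "targets": [
    [0,0,0,0,0,0],
    [0,0,0,0,0,0],
    [0,0,0,0,0,0],
    [0,0,0.3,0,0,0],
    [0,0,1,0,0,0]
  ],
  "claw": 0.5
}}

```text
t: 20.72
eef_pos: [0.4351, 0.3227, 0.0752]
ee_rot: [-3.139, -0.003, -2.989]
force: [-0.2, 0.8, 0.8]
width: 0.0437
```

Request:
{"fn": "drive_tool", "kwargs": {
  "targets": [
    [0,0,1,0,0,0],
    [0.4,-0.8,0.7,0,0,-1],
    [0.3,-1,0,0,0,-1],
    [0.3,-1,0,0,0,-1],
    [0.1,-0.9,0,0,0,-1]
  ]
}}

```text
t: 21.35
eef_pos: [0.4805, 0.1746, 0.1448]
ee_rot: [3.141, 0.001, 2.872]
force: [0.1, 0.6, -0.1]
width: 0.0436
```

Request:
{"fn": "drive_tool", "kwargs": {
  "targets": [
    [0,0,0,0,0,-1],
    [0,0,0,0,0,-1],
    [0,0,0,0,0,0]
  ]
}}

```text
t: 21.72
eef_pos: [0.4801, 0.1758, 0.1446]
ee_rot: [3.141, 0.0, 2.666]
force: [-0.7, 0.6, 0.1]
width: 0.0439
```

```bash
python3 - <<'E'
from h import *
s=arm.get_state(); print(s["t"],s["eef_pos"],s["ee_rot"],s["q"],s["width"])
z=np.load("w4.npz"); P=z["P"]; H=P[...,2]
m=np.zeros(H.shape,np.uint8); m[10:95,235:315]=1; m&=((H>.019)&(H<.03)).astype(np.uint8)
Q=P[m>0]; print("heatsink",cv2.minAreaRect((Q[:,:2]*1000).astype(np.float32)),len(Q))
c,im,d=grab("wrist"); save("w5",im); np.savez("w5.npz",P=cloud(c,d))
c,im,d=grab("top"); save("t5",cv2.resize(im[100:240,195:515],None,fx=2.5,fy=2.5)); P=cloud(c,d)
for n in ["tall_cap","transformer","heatsink"]:
    for r in arm.landmark_of(n,"top")[:2]: print(n,round(r["score"],2),w(c,r["point"]).round(4))
E
```

```text
21.725 [0.48014661 0.17582591 0.14460145] [3.14066342e+00 4.10892083e-04 2.66628649e+00] [ 7.35579241e-01  1.61425072e-01 -4.60111845e-01  7.05289763e-05
 -9.48245001e-01 -2.78172264e+00] 0.04389923170413598
heatsink ((479.88848876953125, 175.86329650878906), (30.308801651000977, 40.15268325805664), 61.60800552368164) 1010
tall_cap 0.55 [ 0.4359  0.3248 -0.0024]
heatsink 0.3 [ 0.4689  0.3308 -0.0044]
```

View pics/w5.png

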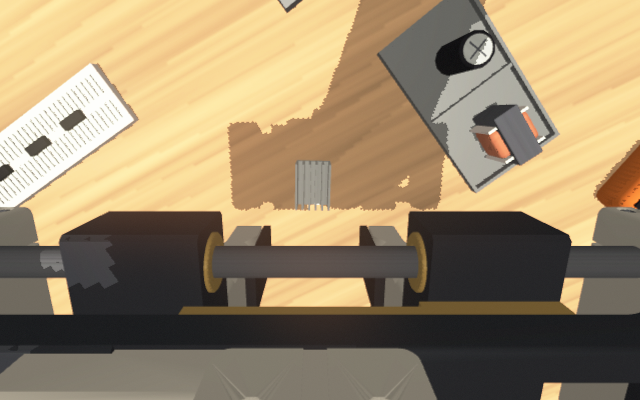

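Tall cap (478,50) and transformer (508,140) both stand upright in their compartments; the jaws are aligned with the heat sink at (313,183). Grip it.

Request:
{"fn": "drive_tool", "kwargs": {
  "targets": [
    [0,0,-1,0,0,-0.2],
    [0,0,-1,0,0,0],
    [0,0,-0.8,0,0,0],
    [0,0,-0.4,0,0,0],
    [0,0,-0.2,0,0,0]
  ],
  "claw": 0.55
}}

```text
t: 22.6
eef_pos: [0.4797, 0.1757, 0.0068]
ee_rot: [-3.14, -0.001, 2.646]
force: [-0.1, -0.2, -0.1]
width: 0.0481
```

Request:
{"fn": "drive_tool", "kwargs": {
  "targets": [
    [0,0,0,0,0,0],
    [0,0,0,0,0,0]
  ]
}}

```text
t: 22.85
eef_pos: [0.4805, 0.1763, 0.0085]
ee_rot: [3.14, 0.001, 2.645]
force: [0.9, -0.7, 1.1]
width: 0.0484
```

Request:
{"fn": "drive_tool", "kwargs": {
  "targets": [
    [0,0,0,0,0,0],
    [0,0,0,0,0,0],
    [0,0,0,0,0,0],
    [0,0,0,0,0,0],
    [0,0,0,0,0,0]
  ],
  "claw": 0,
  "newtons": 12
}}

```text
t: 23.48
eef_pos: [0.4801, 0.1759, 0.0082]
ee_rot: [3.141, 0.0, 2.645]
force: [-1.7, -0.0, 5.8]
width: 0.0299
```

Request:
{"fn": "drive_tool", "kwargs": {
  "targets": [
    [0,0,0.3,0,0,0],
    [0,0,0.7,0,0,0],
    [0,0,1,0,0,0],
    [0,0,1,0,0,0],
    [0,0,0.3,0,0,0]
  ]
}}

```text
t: 24.1
eef_pos: [0.4811, 0.1768, 0.143]
ee_rot: [3.137, 0.002, 2.645]
force: [0.6, 0.6, -1.2]
width: 0.0301
```

Request:
{"fn": "drive_tool", "kwargs": {
  "targets": [
    [0,-0.9,0,0,0,0],
    [0,-0.9,0,0,0,0],
    [0,-0.9,0,0,0,0],
    [0,-0.9,0,0,0,0],
    [0,-0.9,0,0,0,0]
  ]
}}

```text
t: 24.72
eef_pos: [0.4795, -0.0053, 0.1396]
ee_rot: [-3.141, -0.001, 2.645]
force: [0.1, -0.1, -0.4]
width: 0.0299
```

Request:
{"fn": "drive_tool", "kwargs": {
  "targets": [
    [0,-0.9,0,0,0,0],
    [0,-0.9,0,0,0,0],
    [0,-0.9,0,0,0,0],
    [0,-0.9,0,0,0,0],
    [0,-0.9,0,0,0,0]
  ]
}}

```text
t: 25.35
eef_pos: [0.4795, -0.1852, 0.1395]
ee_rot: [-3.141, -0.001, 2.645]
force: [0.0, 0.0, -0.4]
width: 0.0297
```

Request:
{"fn": "drive_tool", "kwargs": {
  "targets": [
    [-0.1,-0.9,0,0,0,0],
    [-0.1,-0.9,0,0,0,0],
    [-0.1,-0.9,0,0,0,0],
    [0,-0.5,0,0,0,0],
    [0,0,0,0,0,0]
  ]
}}

```text
t: 25.98
eef_pos: [0.4676, -0.3129, 0.1392]
ee_rot: [-3.142, -0.001, 2.643]
force: [0.1, 0.5, -1.3]
width: 0.03
```

```bash
python3 - <<'E'
from h import *
s=arm.get_state(); print(s["t"],s["eef_pos"],s["ee_rot"],s["q"],s["width"])
c,im,d=grab("wrist"); save("w6",im); P=cloud(c,d); H=P[...,2]
for n in ["dish","heatsink"]:
    for r in arm.landmark_of(n,"wrist")[:2]: print(n,round(r["score"],2),w(c,r["point"]).round(4))
for r in arm.cut_out("dish","wrist")[:1]:
    m=cv2.dilate(r["pixels"].astype(np.uint8),np.ones((5,5)))>0
    Q=P[m&(H>.0075)&(H<.016)]; Q=Q[:,:2]
    Q=Q[np.hypot(*(Q-[.481,-.327]).T)<.1]
    for _ in range(4):
        A=np.c_[2*Q,np.ones(len(Q))]; k=np.linalg.lstsq(A,(Q**2).sum(1),rcond=None)[0]; R=np.sqrt(k[2]+k[0]**2+k[1]**2)
        e=np.abs(np.hypot(*(Q-k[:2]).T)-R); print(k[:2].round(4),R.round(4),len(Q)); Q=Q[e<max(.004,np.percentile(e,85))]
E
```

```text
25.975 [ 0.46764799 -0.31288975  0.13923771] [-3.14150195e+00 -9.28707217e-04  2.64290787e+00] [-2.41922335e-01  2.49563030e-01 -3.57477838e-01 -1.80213326e-04
 -9.64676764e-01 -1.82745600e+00] 0.03003517641365971
dish 0.68 [ 0.485  -0.3279 -0.0007]
heatsink 0.68 [ 0.4659 -0.3113  0.1293]
[ 0.4827 -0.3275] 0.0738 1140
[ 0.4827 -0.3275] 0.0738 1140
[ 0.4827 -0.3275] 0.0738 1140
[ 0.4827 -0.3275] 0.0738 1140
```

View pics/w6.png

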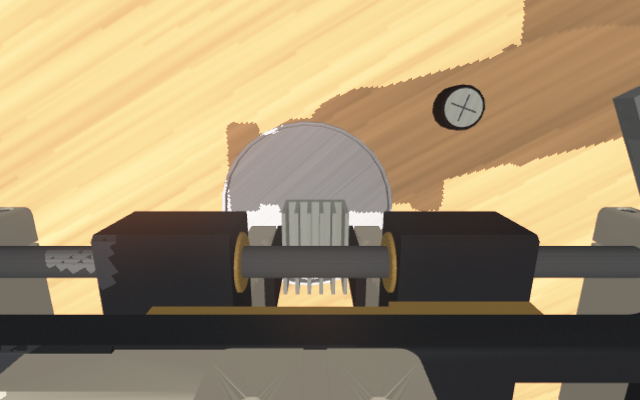

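Heat sink held fins up above the dish (dish arc visible at (307,165), squat cap untouched at (461,107)). Shift 39 mm to the −y side and lower.

Request:
{"fn": "drive_tool", "kwargs": {
  "targets": [
    [0.05,-0.98,0,0,0,0],
    [0,0,-1,0,0,0],
    [0,0,-1,0,0,0],
    [0,0,-0.6,0,0,0],
    [0,0,0,0,0,0]
  ]
}}

```text
t: 26.8
eef_pos: [0.469, -0.35, 0.0342]
ee_rot: [-3.141, -0.004, 2.646]
force: [0.4, 1.0, -0.7]
width: 0.0299
```

Request:
{"fn": "drive_tool", "kwargs": {
  "targets": [
    [0,0,-0.25,0,0,0],
    [0,0,-0.2,0,0,0],
    [0,0,0,0,0,0],
    [0,0,0,0,0,0]
  ]
}}

```text
t: 27.3
eef_pos: [0.4703, -0.3514, 0.0182]
ee_rot: [3.142, 0.001, 2.645]
force: [-0.0, 0.2, -0.4]
width: 0.0301
```

Request:
{"fn": "drive_tool", "kwargs": {
  "targets": [
    [0,0,-0.1,0,0,0],
    [0,0,-0.04,0,0,0],
    [0,0,0,0,0,0]
  ]
}}

```text
t: 27.68
eef_pos: [0.4699, -0.3513, 0.012]
ee_rot: [-3.142, -0.0, 2.645]
force: [-0.0, -0.2, -1.0]
width: 0.0297
```

Request:
{"fn": "drive_tool", "kwargs": {
  "targets": [
    [0,0,0,0,0,0],
    [0,0,0,0,0,0],
    [0,0,0,0,0,0],
    [0,0,0.4,0,0,0],
    [0,0,1,0,0,0]
  ],
  "claw": 0.43
}}

```text
t: 28.3
eef_pos: [0.4688, -0.3509, 0.068]
ee_rot: [-3.141, -0.004, 2.645]
force: [1.3, -0.5, 0.1]
width: 0.038
```

Request:
{"fn": "drive_tool", "kwargs": {
  "targets": [
    [0,0,1,0,0,0],
    [0,0,1,0,0,0],
    [0,0,0,0,0,0]
  ]
}}

```text
t: 28.68
eef_pos: [0.4721, -0.3523, 0.1532]
ee_rot: [3.141, 0.008, 2.646]
force: [0.1, -0.7, -0.6]
width: 0.0375
```

Request:
{"fn": "drive_tool", "kwargs": {
  "targets": [
    [0.12,0.48,0,0,0,0.96],
    [0.12,0.48,0,0,0,0.96],
    [0.12,0.48,0,0,0,0.96],
    [0.12,0.48,0,0,0,0.96],
    [0.12,0.48,0,0,0,0.96]
  ],
  "claw": 0.28
}}

```text
t: 29.3
eef_pos: [0.4938, -0.2546, 0.1483]
ee_rot: [3.141, -0.0, -3.132]
force: [0.0, 0.1, -0.3]
width: 0.0246
```

Request:
{"fn": "drive_tool", "kwargs": {
  "targets": [
    [0.12,0.48,0,0,0,0.96],
    [0.12,0.48,0,0,0,0.96],
    [0.12,0.48,0,0,0,0.96],
    [0.12,0.48,0,0,0,0.96],
    [0.12,0.48,0,0,0,0.96]
  ]
}}

```text
t: 29.92
eef_pos: [0.5178, -0.1586, 0.1483]
ee_rot: [3.141, -0.0, -2.63]
force: [0.3, -0.2, 0.5]
width: 0.0247
```

Request:
{"fn": "drive_tool", "kwargs": {
  "targets": [
    [0.12,0.48,0,0,0,0.96],
    [0.12,0.48,0,0,0,0.96],
    [0.12,0.48,0,0,0,0.96],
    [0.12,0.48,0,0,0,0.96],
    [0.12,0.48,0,0,0,0.96]
  ]
}}

```text
t: 30.55
eef_pos: [0.5417, -0.0627, 0.1483]
ee_rot: [3.141, -0.0, -2.127]
force: [0.3, 0.1, 0.6]
width: 0.0247
```

Request:
{"fn": "drive_tool", "kwargs": {
  "targets": [
    [0.12,0.48,0,0,0,0.96],
    [0.12,0.48,0,0,0,0.96],
    [0.12,0.48,0,0,0,0.96],
    [0.12,0.48,0,0,0,0.96],
    [0.12,0.48,0,0,0,0.96]
  ]
}}

```text
t: 31.18
eef_pos: [0.5657, 0.0333, 0.1482]
ee_rot: [3.141, -0.0, -1.624]
force: [-1.3, -0.3, -0.3]
width: 0.0244
```

Request:
{"fn": "drive_tool", "kwargs": {
  "targets": [
    [0,0,0,0,0,0],
    [0,0,0,0,0,0]
  ]
}}

```text
t: 31.42
eef_pos: [0.5656, 0.0324, 0.1481]
ee_rot: [3.141, -0.0, -1.629]
force: [0.3, -0.1, 0.1]
width: 0.0245
```

```bash
python3 - <<'E'
from h import *
s=arm.get_state(); print(s["t"],s["eef_pos"],s["ee_rot"],s["q"],s["width"])
c,im,d=grab("wrist"); save("w7",im); P=cloud(c,d); H=P[...,2]
for n in ["fuse","relay","heatsink","cover"]:
    for r in arm.landmark_of(n,"wrist")[:1]: print(n,round(r["score"],2),w(c,r["point"]).round(4))
for r in arm.cut_out("fuse","wrist")[:1]:
    Q=P[r["pixels"]&(H>.014)&(H<.0215)]; print(cv2.minAreaRect((Q[:,:2]*1000).astype(np.float32)),np.median(Q,0),len(Q))
z=np.load("w4.npz"); P=z["P"];im=z["im"]; m=np.zeros(im.shape[:2],bool); m[110:145,75:140]=1; m&=(P[...,2]>.015)&(P[...,2]<.0215)
Q=P[m]; print("w4",cv2.minAreaRect((Q[:,:2]*1000).astype(np.float32)),np.median(Q,0))
E
```

```text
31.425 [0.56558332 0.03242665 0.14811675] [ 3.14111026e+00 -1.35497758e-04 -1.62904959e+00] [ 4.02593559e-01  2.46480864e-01 -3.38629574e-01 -1.11713300e-04
 -9.86178214e-01 -4.60785180e-01] 0.024475979371609387
fuse 0.68 [0.5665 0.0343 0.0059]
relay 0.85 [ 0.5624 -0.0255  0.0047]
cover 0.63 [0.6537 0.0048 0.0188]
((565.7582397460938, 34.92080307006836), (43.81145477294922, 13.553688049316406), 87.80274963378906) [0.56579307 0.03434677 0.01847018] 750
w4 ((564.079833984375, 34.00161361694336), (30.550453186035156, 63.033260345458984), 8.528097152709961) [0.56534678 0.03307398 0.01846005]
```

View pics/w7.png

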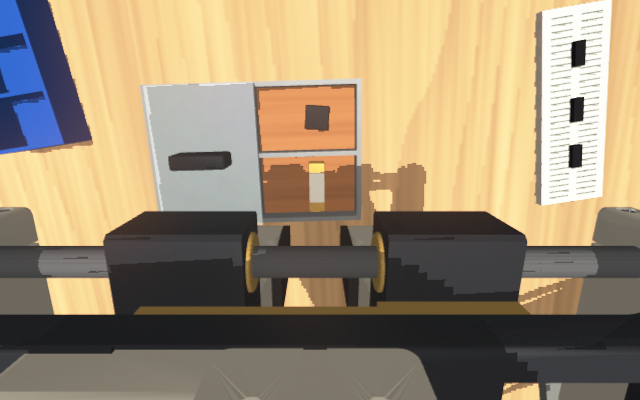

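Fuse at (316,186) is lengthwise across the jaws, relay at (317,117), cover lies square on the deck. Descend.

Request:
{"fn": "drive_tool", "kwargs": {
  "targets": [
    [0.01,0.05,-1,0,0,0.18],
    [0,0,-1,0,0,0],
    [0,0,-0.9,0,0,0],
    [0,0,0,0,0,0],
    [0,0,0,0,0,0]
  ]
}}

```text
t: 32.35
eef_pos: [0.5673, 0.0348, 0.0334]
ee_rot: [-3.14, 0.0, -1.609]
force: [-0.9, 1.0, 1.2]
width: 0.0249
```

Request:
{"fn": "drive_tool", "kwargs": {
  "targets": [
    [0,0,-0.2,0,0,0],
    [0,0,-0.2,0,0,0],
    [0,0,-0.15,0,0,0],
    [0,0,0,0,0,0],
    [0,0,0,0,0,0]
  ]
}}

```text
t: 32.98
eef_pos: [0.5665, 0.0347, 0.0102]
ee_rot: [-3.142, -0.0, -1.609]
force: [0.7, -0.4, -0.1]
width: 0.0247
```

Request:
{"fn": "drive_tool", "kwargs": {
  "targets": [
    [0,0,-0.09,0,0,0],
    [0,0,0,0,0,0],
    [0,0,0,0,0,0]
  ]
}}

```text
t: 33.35
eef_pos: [0.5664, 0.0347, 0.0066]
ee_rot: [-3.142, -0.0, -1.609]
force: [0.1, -0.1, 0.9]
width: 0.0245
```

Request:
{"fn": "drive_tool", "kwargs": {
  "targets": [
    [0,0,0,0,0,0],
    [0,0,0,0,0,0],
    [0,0,0,0,0,0],
    [0,0,0,0,0,0],
    [0,0,0,0,0,0]
  ],
  "claw": 0,
  "newtons": 12
}}

```text
t: 33.98
eef_pos: [0.5664, 0.0347, 0.0066]
ee_rot: [-3.142, 0.0, -1.609]
force: [-0.7, 0.5, 1.3]
width: 0.0141
```

Request:
{"fn": "drive_tool", "kwargs": {
  "targets": [
    [0,0,0.3,0,0,0],
    [0,0,0.7,0,0,0],
    [0,0,1,0,0,0],
    [0,0,1,0,0,0],
    [0,0,0.3,0,0,0]
  ]
}}

```text
t: 34.6
eef_pos: [0.5679, 0.0351, 0.1423]
ee_rot: [-3.136, 0.002, -1.608]
force: [-0.1, 0.7, -1.2]
width: 0.014
```

Fuse held (14 mm). To the free side of the dish.

Request:
{"fn": "drive_tool", "kwargs": {
  "targets": [
    [-0.16,-0.76,0,0,0,0.96],
    [-0.16,-0.76,0,0,0,0.96],
    [-0.16,-0.76,0,0,0,0.96],
    [-0.16,-0.76,0,0,0,0.96],
    [-0.16,-0.76,0,0,0,0.96]
  ]
}}

```text
t: 35.22
eef_pos: [0.5337, -0.1182, 0.1384]
ee_rot: [3.141, 0.0, -1.103]
force: [-0.7, -0.1, 0.6]
width: 0.0139
```

Request:
{"fn": "drive_tool", "kwargs": {
  "targets": [
    [-0.16,-0.76,0,0,0,0.96],
    [-0.16,-0.76,0,0,0,0.96],
    [-0.16,-0.76,0,0,0,0.96],
    [-0.16,-0.76,0,0,0,0.96],
    [-0.16,-0.76,0,0,0,0.96]
  ]
}}

```text
t: 35.85
eef_pos: [0.5017, -0.2701, 0.1384]
ee_rot: [3.141, 0.001, -0.6]
force: [0.7, 0.5, -0.6]
width: 0.0136
```

Request:
{"fn": "drive_tool", "kwargs": {
  "targets": [
    [-0.12,-0.76,0,0,0,0.96],
    [0,0,0,0,0,0],
    [0,0,0,0,0,0]
  ]
}}

```text
t: 36.22
eef_pos: [0.4973, -0.2994, 0.1383]
ee_rot: [-3.142, 0.001, -0.505]
force: [0.7, 0.1, 0.5]
width: 0.014
```

```bash
python3 - <<'E'
from h import *
s=arm.get_state(); print(s["t"],s["eef_pos"],s["ee_rot"],s["q"],s["width"])
c,im,d=grab("wrist"); save("w8",im)
for n in ["fuse","dish","heatsink"]:
    for r in arm.landmark_of(n,"wrist")[:2]: print(n,round(r["score"],2),w(c,r["point"]).round(4))
E
```

```text
36.225 [ 0.49728307 -0.29944198  0.13829652] [-3.14156455e+00  6.45576688e-04 -5.04780186e-01] [-2.05408122e-01  2.77800993e-01 -3.20077870e-01 -2.62734420e-04
 -9.73526053e-01  1.27157208e+00] 0.013984998774983331
fuse 0.93 [ 0.5004 -0.298   0.1361]
heatsink 0.66 [ 0.4683 -0.3516  0.0074]
```

View pics/w8.png

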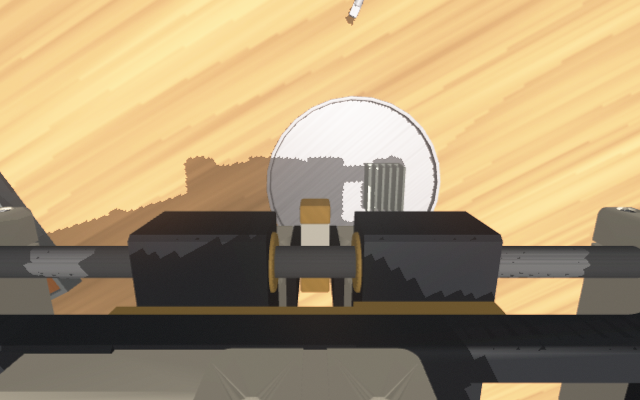

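Heat sink stands in the dish, fins up (384,188); the fuse is held parallel beside it. Lower and release.

Request:
{"fn": "drive_tool", "kwargs": {
  "targets": [
    [0,-0.03,-1,0,0,0],
    [0,0,-1,0,0,0],
    [0,0,-0.7,0,0,0],
    [0,0,0,0,0,0],
    [0,0,0,0,0,0]
  ]
}}

```text
t: 37.05
eef_pos: [0.4985, -0.3009, 0.0317]
ee_rot: [-3.142, -0.001, -0.502]
force: [-0.2, -0.4, 0.8]
width: 0.014
```

Request:
{"fn": "drive_tool", "kwargs": {
  "targets": [
    [0,0,-0.2,0,0,0],
    [0,0,-0.2,0,0,0],
    [0,0,-0.1,0,0,0],
    [0,0,0,0,0,0],
    [0,0,0,0,0,0]
  ]
}}

```text
t: 37.67
eef_pos: [0.4977, -0.301, 0.0107]
ee_rot: [3.142, -0.0, -0.503]
force: [0.1, 0.3, 0.5]
width: 0.0139
```

Request:
{"fn": "drive_tool", "kwargs": {
  "targets": [
    [0,0,-0.09,0,0,0],
    [0,0,0,0,0,0],
    [0,0,0,0,0,0]
  ]
}}

```text
t: 38.05
eef_pos: [0.4976, -0.3009, 0.007]
ee_rot: [3.142, 0.0, -0.503]
force: [-0.1, 0.9, 0.5]
width: 0.0138
```

Request:
{"fn": "drive_tool", "kwargs": {
  "targets": [
    [0,0,0,0,0,0],
    [0,0,0,0,0,0],
    [0,0,0,0,0,0],
    [0,0,0.3,0,0,0],
    [0,0,1,0,0,0]
  ],
  "claw": 0.26
}}

```text
t: 38.67
eef_pos: [0.4961, -0.3005, 0.0583]
ee_rot: [3.141, 0.004, -0.503]
force: [1.8, -0.2, 0.2]
width: 0.0228
```

Request:
{"fn": "drive_tool", "kwargs": {
  "targets": [
    [0,0,1,0,0,0],
    [0,0,1,0,0,0],
    [0,0,1,0,0,0],
    [-0.7,-0.9,0,0,0,0],
    [-0.7,-0.9,0,0,0,0]
  ]
}}

```text
t: 39.3
eef_pos: [0.4415, -0.3734, 0.1808]
ee_rot: [-3.141, -0.003, -0.501]
force: [0.7, 0.1, -0.5]
width: 0.0232
```

Request:
{"fn": "drive_tool", "kwargs": {
  "targets": [
    [-0.7,-0.9,0,0,0,0],
    [-0.7,-0.9,0,0,0,0],
    [-0.7,-0.9,0,0,0,0],
    [-0.7,-0.9,0,0,0,0],
    [0,0,0,0,0,0]
  ]
}}

```text
t: 39.92
eef_pos: [0.3275, -0.5188, 0.1796]
ee_rot: [3.141, -0.0, -0.506]
force: [0.1, 0.5, 0.3]
width: 0.0228
```

```bash
python3 - <<'E'
from h import *
s=arm.get_state(); print(s["t"],s["eef_pos"],s["force"],s["width"])
c,im,d=grab("top"); save("tend",cv2.resize(im[100:240,195:515],None,fx=2.5,fy=2.5,interpolation=cv2.INTER_CUBIC)); P=cloud(c,d); H=P[...,2]
for n in "transformer tall_cap short_cap heatsink fuse relay cover".split():
    for r in arm.landmark_of(n,"top")[:2]: print(n,round(r["score"],2),w(c,r["point"]).round(4))
for n,x,y in [("tr",.51,.336),("cap",.436,.324),("hs",.47,-.351),("fuse",.4975,-.301),("cover",.63,.03),("deckpocket",.59,.03)]:
    u,v=map(int,proj(c,[x,y,.02])); print(n,np.median(H[v-1:v+2,u-1:u+2]).round(4))
E
```

```text
39.925 [ 0.32753371 -0.51876644  0.17958251] [0.10575005 0.52741393 0.2794806 ] 0.022841010681450852
transformer 0.65 [ 5.116e-01  3.386e-01 -5.000e-04]
transformer 0.55 [ 0.5598 -0.0264 -0.0007]
tall_cap 0.48 [ 4.350e-01  3.288e-01 -3.000e-04]
short_cap 0.59 [ 0.4629 -0.1725 -0.0008]
heatsink 0.67 [ 4.685e-01 -3.513e-01  4.000e-04]
fuse 0.4 [ 0.4986 -0.3003  0.0026]
relay 0.56 [0.6544 0.0041 0.0217]
relay 0.5 [ 0.5593 -0.0253  0.0034]
cover 0.6 [0.6544 0.0007 0.0158]
tr 0.0399
cap 0.0502
hs 0.0202
fuse 0.0147
cover 0.0229
deckpocket 0.0039
```

View pics/tend.png

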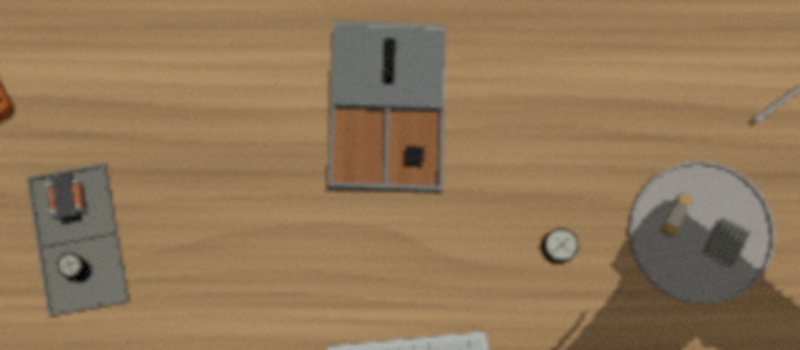

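The final picture shows everything in place: transformer (67,197) and tall cap (70,266) in the tray, fuse (677,214) and heat sink (727,242) in the dish, cover on the deck, relay in its pocket, squat cap unmoved. Handing in.

```bash
python3 -c "from station import arm; print(arm.job_done())"
```

```text
the job is handed in; nothing more can be done
None
```

I made up both kits and handed the job in after about 40 s of robot time; the handover reports no verdict.

- **Order:** I slid the cover onto the deck first. Then the transformer and the tall capacitor went into the smallest tray, one per compartment. Last, the heat sink and then the fuse went into the round dish, side by side.
- **Last checks:** Depth tops of 40 mm (transformer) and 50 mm (tall capacitor) fit both standing upright. In the dish, about 20 mm over the heat sink and 15 mm over the fuse fit fins up and flat. The cover lies flat on the deck. The relay is still in its pocket, and the squat capacitor is where it was, within the camera error. The gripper was clear of everything.
- **Disagreements:** The top and wrist cameras differed by about 3–4 mm on some positions, so I used the wrist values. The networks gave a few false hits (relay on the cover handle, transformer on the relay), which I discounted from the picture. Nothing failed.

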